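# Gather the milled bridges in a corner of the tray

### The job

Turn the clamp handle on the shaker a quarter turn open, so that the clamp arm swings off the rim of the tray, then take the tray by its upright black grip and lift it well clear of the shaker. Tilt it until all three loose dental bridges have slid together into the grip-side corner of the tray that is nearest the mixing cup. Finish while still holding the tray up, clearly tilted and still, with the bridges lying in that corner; do not shift the cup or the round tin.

Things in the scene. Friction and masses are not known exactly. Their poses are not given: they have to be found in the camera images.
- shaker: low grey shaker fixed to the bench, 190 x 190 mm, its flat rubber plate 35 mm above the bench; origin under the middle of the plate at bench level; x points away from the robot (the clamp post stands at the far side, x = 114 mm), y to the left, z up; its yaw varies by up to 0.35 rad
- clamp (a joint): quarter-turn clamp on the post, vertical hinge axis; 0 = closed, its arm points along -x of the shaker and covers the far rim of the tray (the tray cannot be lifted); 1.57 = open stop, the arm points along -y of the shaker. It opens anticlockwise seen from above, may start up to 0.15 rad open, is free of springs (friction about 0.06 N m) and stays where it is left; from about 1.2 rad on the tray lifts out freely
- clamp_wing (a point): middle of the upright black wing handle of the clamp, on the hinge axis, 99 mm above the bench; the wing is 56 mm long along the clamp arm, 12 mm thick, and stands from 82 to 112 mm above the bench; this frame turns with the clamp, x along the wing (the arm points along its -x)
- tray: loose open metal tray, 160 mm along its x, 150 mm along its y, walls 30 mm high (rim bead to 32.5 mm) and 3 mm thick, floor 3 mm thick, about 0.2 kg; stands on the plate of the shaker in line with it; origin at the centre of its underside, x away from its grip, z up
- tray_grip (a point): place to hold on the tray's upright black grip: 80 mm from the tray's centre towards its -x side (the robot's side), 56 mm above its underside; the grip is 12 mm thick along the tray's x, 50 mm wide along its y, flat-sided, and its top is 70 mm above the underside, 40 mm above the rim; axes as the tray's
- corner_left (a point): inner floor corner of the tray at the grip side, left (-x, +y of the tray); axes as the tray's
- corner_right (a point): inner floor corner of the tray at the grip side, right (-x, -y of the tray); axes as the tray's
- bridge_0: one of three alike loose milled dental bridges (three joined teeth, off-white, 26 x 11 x 8 mm, 12 g) lying loose in the tray; origin at the centre of its underside, long side along its y; on the polished tray floor they start to slide at a tilt of some 12 to 18 degrees
- bridge_1: one of three alike loose milled dental bridges (three joined teeth, off-white, 26 x 11 x 8 mm, 12 g) lying loose in the tray; origin at the centre of its underside, long side along its y
- bridge_2: one of three alike loose milled dental bridges (three joined teeth, off-white, 26 x 11 x 8 mm, 12 g) lying loose in the tray; origin at the centre of its underside, long side along its y
- cup: blue mixing cup, 68 mm across, 42 mm high, loose on the bench beside the near part of the shaker, either on its left or on its right: it tells which corner is wanted (left: corner_left, right: corner_right); origin at the centre of its foot
- tin: round polishing tin with a blue lid, 64 mm across, 28 mm high, loose on the bench on the other side of the shaker; origin at the centre of its underside

How it is judged (in metres and radians):
On the way, in this order (a step that is already met when the one before it is completed fails the run):
1. the clamp is turned open (value of joint clamp above 1.15 rad and contact force between tray and shaker above 0.3 N), for 0.1 s.
2. the tray is lifted clear of the shaker by the gripper (contact force between the fingers and tray above 1 N and contact force between tray and shaker below 0.05 N and height (world z) of each of corner_left, corner_right above 0.06 m), for 0.2 s.
3. the bridges lie in the corner nearest the cup, the tray held tilted (all of step 2 and angle between tray's own z axis and vertical between 0.3 and 1.1 rad and ((y of cup in the frame of shaker above 0 m and distance between each of bridge_0, bridge_1, bridge_2 and corner_left below 0.075 m) or (y of cup in the frame of shaker below 0 m and distance between each of bridge_0, bridge_1, bridge_2 and corner_right below 0.075 m))), for 0.3 s.
At the end, for the whole second after the job is handed in: The tray is held by the fingers alone, grip-side corners 60 mm or more above the bench, off the shaker, tilted 17 to 63 degrees, at rest; all three bridges rest with origins within 75 mm of the inner corner nearest the cup; the clamp is over 1.0 rad open (all of step 3 and value of joint clamp above 1 rad and linear speed of tray below 0.03 m/s and linear speed of each of bridge_0, bridge_1, bridge_2 below 0.1 m/s); the arm keeps its last pose, push and grip.
It fails at once if the cup or the tin is shifted by more than 30 mm (distance of any of cup, tin from where it was at the start of the episode above 0.03 m).
It also fails if it takes over 53 s, if anything falls off the work surface, if the arm or the gripper's body presses on something with over 40 N, if the wrist force passes 120 N, or if a joint passes its speed limit or range.

### The arm

A 6-joint arm with a two-finger parallel gripper is mounted at the origin on a cart in front of the work surface, level with it; the furniture and walls round the work are solid. World frame = base frame: x ahead of the robot, y to its left, z up, the work surface at z = 0. Lengths are in mm, angles in degrees, forces in N, time in s.
With the tool pointing down it reaches from about 350 to 850 mm from the base axis. Payload 8.1 kg.
Tool frame: the origin (TCP) lies on the mounting face of the last link; the fingertips stand 173 mm ahead of it and the grasp point (between the pads) lies 155 mm ahead of it; z points along the fingers, y is the direction in which the jaws open and shut (so a half turn about z gives the same grasp; the last joint's range is limited). The gripper opens to 85 mm and grips with 20 to 120 N. Pads are 22 mm wide; open, the fingers measure 114 mm over their backs; the gripper's body (76 mm by 85 mm) begins 54 mm behind the grasp point. The pads swing forward as they close: fully open they stand 13 mm farther back than shut.
Start: joints at [62.544, 7.471, 85.268, -0, 87.261, -4.893], TCP at [230.2, 554.089, 404.692] pointing down, gripper open.
Joint ranges: [-169.43, 169.43], [-51.17, 129.36], [1.28, 143.12], [-76.62, 256.62], [0, 156.53], [-152.29, 152.29]. Speed limits (degrees/s): [136.94, 136.94, 159.86, 180, 180, 180].

### API

Orientations are given as [roll, pitch, yaw] about the fixed x, y, z axes, in that order (R = Rz(yaw) Ry(pitch) Rx(roll)).
In Python, from bench import * gives the robot as it stands.
- The arm moves only by the shell command python3 -m jog 'ROWS' [FORCE]. ROWS is JSON, a list of rows, each an object of numbers: "tx", "ty", "tz": the shift along the tool's x, y, z as a fraction of full scale; "ax", "ay", "az": the turn, a rotation vector about the tool's x, y, z as a fraction of full scale; "hand": the opening, from 0 (shut) to 1 (fully open). A call has 1 to 5 rows; each row is the pose to reach, as a shift and turn from the pose commanded when the call began, along the tool's axes at that moment; what a row does not reach only later rows make up. Full scale, the value 1, is 150 mm for a shift and 45 degrees for a turn. A row lasts 1/12 s, in which the tool goes at most 41.7 mm and 7.16 degrees, less where a joint would pass 70% of its speed; a pose out of reach is approached as far as the arm can. A call with a number of a shift or a turn outside -1 to 1 is refused whole. A call with a gripper value outside its range is refused whole. The fingers move at their own pace and stop on an object; FORCE is the grip in N (left out, the last holds). Time passes only in rows, so rows that repeat a pose let the fingers close. It gives the time, the measured TCP pose, the force and the opening at its end, in the units of the state.
- sense(): the state, without advancing time (a new reading comes with each control period).
- snapshot(name): name is "scene" or "top"; returns a dict with "pixels" (480x640x3 uint8, red, green, blue), "z_map" (480x640 float32, mm along the optical axis (not along the pixel's ray), 0 where there is no reading), "intrinsics" (3x3 intrinsics, pixels), "D" ([k1, k2, p1, p2, k3] as OpenCV has them; the pictures are not rectified), "R" (3x3) and "t" (3): a world point X has camera coordinates R X + t. Camera axes: x right, y down, z forward; pixel columns grow to the right and rows downward; lengths in mm; the calibration is good to about 2 mm. A picture is of the moment at which its call begins.
- hand_in(): hands the job in, once; it reports no verdict.
The state is a dict: "time": time; "joint_pos": joint angles; "qd": joint speeds; "joint_efforts": joint torques, N m; "tool_pos": TCP position; "tcp_rot": TCP orientation; "ft_force": force on the tool from outside, world axes, zero at the start; "wrist_torque": the same for the moment, N m; "finger_gap": finger opening in mm.
Only numpy, scipy, OpenCV 4.12 (cv2) and the standard library are available. Lean on these libraries where they do the work, as an engineer would, in place of code of your own. Each camera call takes 0.05 s, during which the arm holds its last target.

## Working session

There is one attempt and no reset: what is moved stays moved. The work goes in short steps, Python scripts to look and compute and a shell command to move; the robot and the scene stay as the last step left them, time stands still between calls to the robot, and variables do not carry over. Pictures are saved under pics/ and viewed, and the job is handed in when it is done.

```bash
ls; mkdir -p pics; python3 - <<'E'
from bench import *
import cv2,numpy as np,pickle
print(sense())
for n in("scene","top"):
    s=snapshot(n); pickle.dump(s,open(f"{n}0.pkl","wb"))
    cv2.imwrite(f"pics/{n}0.png",s["pixels"][:,:,::-1])
    print(n,s["intrinsics"],s["D"],s["R"],s["t"])
E
```

```text
pics
{'time': 0.0, 'joint_pos': array([ 6.25431769e+01,  7.51520604e+00,  8.53300858e+01, -1.29304663e-03,
        8.72602644e+01, -4.89198149e+00]), 'qd': array([-0.07306204, -0.09804166,  0.03499959,  0.05019992, -0.02815665,
       -0.05349942]), 'joint_efforts': array([ 3.86403204e-03, -5.69335377e+01, -5.00597906e+01,  2.09823702e-04,
        1.34172582e-02, -4.00655449e-05]), 'tool_pos': array([230.10407643, 553.87454735, 403.63537438]), 'tcp_rot': array([-1.79894718e+02, -7.71481501e-03,  1.57435214e+02]), 'ft_force': array([-0.04882057, -0.22471374,  0.03754109]), 'wrist_torque': array([-0.00570883,  0.03454614,  0.02984794]), 'finger_gap': 85.52522643161151}
scene [[587.05399158   0.         321.84516695]
 [  0.         587.05399158 236.70265372]
 [  0.           0.           1.        ]] [-0.0707418  0.         0.         0.         0.       ] [[ 0.51833239 -0.85516872  0.00424077]
 [-0.44612873 -0.27463027 -0.85179068]
 [ 0.72958939  0.43961878 -0.52386511]] [-314.16280727  310.53601022  564.19751763]
top [[486.30465872   0.         308.61659411]
 [  0.         486.30465872 230.94259029]
 [  0.           0.           1.        ]] [0.03655848 0.         0.         0.         0.        ] [[-0.00472283 -0.99985234 -0.01652234]
 [-0.99111805  0.00687618 -0.1328071 ]
 [ 0.1329011   0.01574837 -0.99100418]] [-12.051352   547.75689109 845.61078285]
```

View pics/scene0.png

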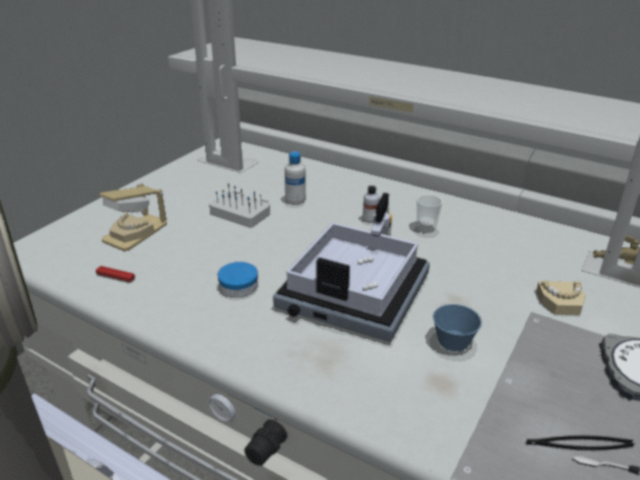

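View pics/top0.png

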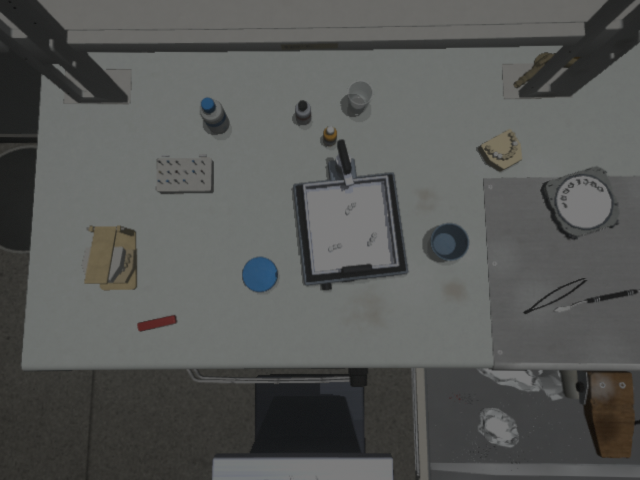

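The top view shows the tray around (350,228), with the grip at (356,269) and the wing at (344,157). The cup is to the right at (448,242) and the tin to the left at (260,274), so corner_right is the target. Next I'll measure these positions from depth in both views.

```bash
cat > h.py <<'E'
import cv2,numpy as np,pickle
def cloud(s):
    z=s["z_map"].astype(float); h,w=z.shape
    u,v=np.meshgrid(np.arange(w),np.arange(h))
    p=cv2.undistortPoints(np.stack([u,v],-1).reshape(-1,1,2).astype(np.float64),s["intrinsics"],s["D"]).reshape(h,w,2)
    P=np.dstack([p[...,0]*z,p[...,1]*z,z])
    W=(P-s["t"])@s["R"]
    W[z==0]=np.nan
    return W
def proj(s,X):
    r,_=cv2.Rodrigues(s["R"]); return cv2.projectPoints(np.array(X,float).reshape(-1,1,3),r,s["t"],s["intrinsics"],s["D"])[0].reshape(-1,2)
E
python3 - <<'E'
from h import *
np.set_printoptions(precision=1,suppress=True)
for n in("scene","top"):
    s=pickle.load(open(f"{n}0.pkl","rb")); W=cloud(s)
    im=s["pixels"]
    x0,y0,w,h=(260,170,220,165) if n=="scene" else (230,110,250,187)
    cv2.imwrite(f"pics/{n}0z.png",cv2.resize(im[y0:y0+h,x0:x0+w,::-1],(800,600),interpolation=cv2.INTER_CUBIC))
    g=im.astype(int); dark=(g.max(-1)<55)
    # wing: z 80-125 ; grip: z 70-120
    box=(W[...,0]>300)&(W[...,0]<800)&(abs(W[...,1]+50)<300)
    for nm,lo,hi in(("wing/all>85",85,125),("70-85",72,85)):
        m=box&(W[...,2]>lo)&(W[...,2]<hi)
        nl,lab,st,c=cv2.connectedComponentsWithStats(m.astype(np.uint8))
        for i in range(1,nl):
            if st[i,4]>8:
                q=W[lab==i]; print(n,nm,st[i],q.mean(0),q.min(0),q.max(0),im[lab==i].mean(0))
    for px in ([(448,242),(260,274),(330,135)] if n=="top" else [(456,330),(238,275)]): print(px,W[px[1],px[0]])
    b=(W[...,2]<5)&(W[...,2]>-5); print("bench z",np.nanmedian(W[b][:,2]))
    sh=W[30 if n=="top" else 60,::80]; print(sh)
E
```

```text
scene wing/all>85 [288 151  13  14 143] [759.3 156.7  97.1] [749.3 146.   85.5] [775.6 170.8 105.5] [ 56.2  97.6 130.4]
scene wing/all>85 [375 192  14  30 288] [657.7 -81.6 103.8] [637.6 -89.9  85. ] [695.5 -67.5 114.2] [44.3 45.2 47.5]
scene wing/all>85 [315 257  35  24 568] [471.4 -97.7  97.8] [ 464.9 -121.2   85. ] [483.2 -70.6 107.2] [37.2 38.3 42.2]
scene 70-85 [284 162  21  11 158] [755.1 153.7  78.2] [740.1 138.   72.1] [774.9 175.4  84.4] [157.7 162.4 163.7]
scene 70-85 [371 213  19  22 209] [644.8 -85.4  78.7] [619.4 -95.1  72.1] [679.7 -63.   84.6] [132.3 136.6 148.1]
scene 70-85 [315 272  35  17 255] [470.2 -98.1  78.5] [ 465.2 -121.3   72. ] [481.4 -71.2  85. ] [29.3 29.7 32.8]
(456, 330) [ 547.5 -262.9    3.8]
(238, 275) [464.4  67.7  29.1]
bench z 0.6138697541615249
[[ 852.  1254.6  122.9]
 [1014.7 1099.8  103.2]
 [1019.8  763.   145.2]
 [ 857.3  354.2  236.4]
 [ 940.3  208.3  237.9]
 [1018.7   61.7  241.4]
 [1017.2 -106.5  266.6]
 [1017.6 -253.7  289.2]]
top wing/all>85 [201  98  15  15 178] [761.8 157.6  99.8] [752.1 147.6  86.7] [774.1 170.  105.2] [38.  63.1 85.2]
t
[... 176 characters left out ...]
8.5 -119.4   85.7] [484.7 -70.5 108.1] [42.4 42.9 43.4]
top 70-85 [200  99  23  22 216] [757.5 155.6  77.6] [744.4 139.1  72. ] [784.  178.2  84.4] [86.1 88.  87. ]
top 70-85 [336 154  18  32 168] [644.4 -79.1  79.1] [622.5 -94.   72.3] [677.3 -64.5  84.5] [89.  90.6 93.8]
top 70-85 [348 154   4  10  16] [670.1 -88.2  80.6] [663.2 -91.   73.6] [677.5 -85.4  84.6] [97.  98.5 99.7]
(448, 242) [ 529.8 -274.8    1.2]
(260, 274) [470.7  73.3  28.6]
(330, 135) [722.4 -55.4  50.9]
bench z -0.24829920293008356
[[ 807.1  416.   260.7]
 [ 821.5  316.6  236.3]
 [ 821.6  199.5  235.8]
 [ 819.1   80.9  238.6]
 [ 819.   -36.6  236.3]
 [ 816.2 -153.4  237.6]
 [ 815.1 -269.9  234.8]
 [ 810.6 -382.3  237.3]]
```

```bash
sleep 1; ls pics
```

```text
scene0.png
scene0z.png
top0.png
top0z.png
```

View pics/top0z.png

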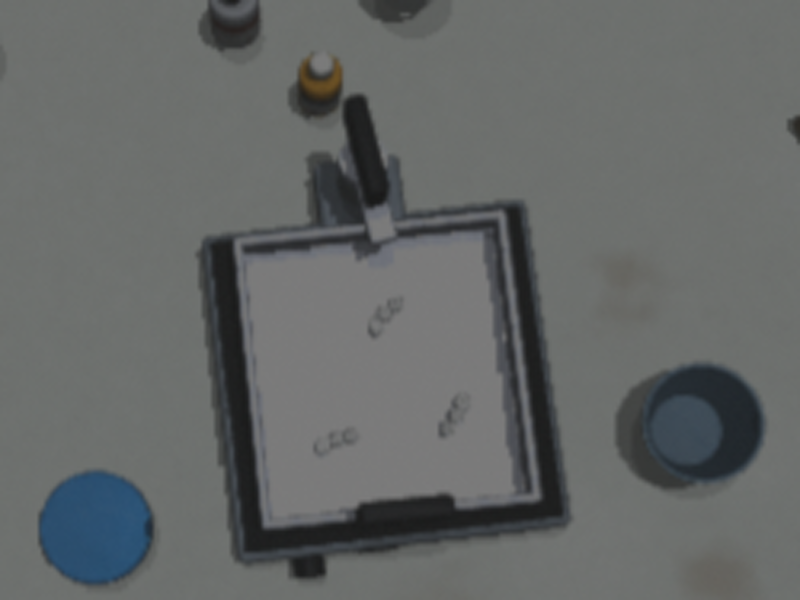

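View pics/scene0z.png

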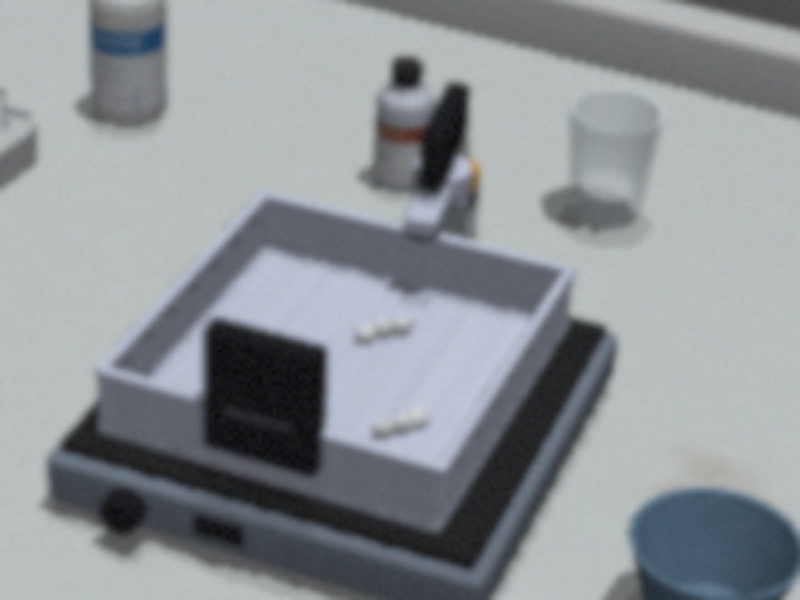

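```bash
python3 - <<'E'
from h import *
np.set_printoptions(precision=1,suppress=True)
for n in("scene","top"):
    s=pickle.load(open(f"{n}0.pkl","rb")); W=cloud(s)
    # wing top & grip top
    for nm,x,y,lo,hi in(("wing",667,-77,108 if n=="top" else 104,118),("grip",476,-95,102,112)):
        m=(abs(W[...,0]-x)<45)&(abs(W[...,1]-y)<45)&(W[...,2]>lo)&(W[...,2]<hi)
        q=W[m][:,:2].astype(np.float32); r=cv2.minAreaRect(q); print(n,nm,len(q),r, np.median(W[m][:,2]))
    m=(abs(W[...,0]-560)<120)&(abs(W[...,1]+85)<110)&(W[...,2]>61)&(W[...,2]<71)
    q=W[m][:,:2].astype(np.float32); print(n,"rim",len(q),cv2.minAreaRect(q),cv2.boxPoints(cv2.minAreaRect(q)))
    m=(abs(W[...,0]-560)<140)&(abs(W[...,1]+85)<140)&(W[...,2]>29)&(W[...,2]<71)
    q=W[m][:,:2].astype(np.float32); print(n,"shaker",len(q),cv2.minAreaRect(q))
E
```

```text
scene wing 162 ((666.7959594726562, -77.93284606933594), (59.040279388427734, 12.013044357299805), 13.320406913757324) 111.62610017370491
scene grip 215 ((474.9259033203125, -96.43577575683594), (15.330970764160156, 48.798583984375), 7.293223857879639) 105.00433688095359
scene rim 1386 ((570.0810546875, -86.85895538330078), (208.2930450439453, 153.78514099121094), 6.101325511932373) [[ 458.4  -21.5]
 [ 474.7 -174.4]
 [ 681.8 -152.2]
 [ 665.5    0.7]]
scene shaker 9295 ((561.80078125, -58.54042053222656), (218.4646453857422, 249.46676635742188), 6.286243438720703)
top wing 220 ((668.1387329101562, -77.03121948242188), (55.007606506347656, 12.233270645141602), 13.835641860961914) 111.35723391861362
top grip 202 ((476.5188293457031, -95.47248077392578), (11.751579284667969, 48.86962890625), 6.059908390045166) 104.60259460733897
top rim 881 ((567.3394165039062, -86.97020721435547), (194.61868286132812, 152.20272827148438), 5.514970302581787) [[ 463.2  -20.6]
 [ 477.8 -172.1]
 [ 671.5 -153.4]
 [ 656.9   -1.9]]
top shaker 9827 ((563.8267822265625, -58.1278076171875), (234.56109619140625, 248.33470153808594), 5.800673961639404)
```

```bash
cat >> h.py <<'E'
from scipy.spatial.transform import Rotation as Ro
def plan(pos,rpy=None,n=5):
    """remaining distance to a target in tool axes, in jog units"""
    from bench import sense
    s=sense(); R=Ro.from_euler("xyz",s["tcp_rot"],degrees=True)
    T=R if rpy is None else Ro.from_euler("xyz",rpy,degrees=True)
    d=R.inv().apply(np.array(pos)-s["tool_pos"])
    rv=np.degrees((R.inv()*T).as_rotvec())
    np.set_printoptions(precision=3,suppress=True)
    print("t",s["time"],"pos",s["tool_pos"],"rpy",s["tcp_rot"],"gap",s["finger_gap"],"F",s["ft_force"])
    print("shift",d/150,"turn",rv/45,"| rows needed %.1f / %.1f"%(np.linalg.norm(d)/41.7,np.linalg.norm(rv)/7.16))
E
python3 -c "
from h import *
plan([667.4,-77.5,330],[180,0,13.6])"
```

```text
t 0.1 pos [230.12  553.891 403.72 ] rpy [-179.901   -0.007  157.436] gap 85.33217228671366 F [ 0.391  0.769 -0.078]
shift [-4.307 -2.768  0.496] turn [-0.001  0.003  3.196] | rows needed 18.5 / 20.1
```

```bash
python3 -m jog '[{"tx":-1,"ty":-0.65,"az":0.79},{"tx":-1,"ty":-0.65,"az":0.79},{"tx":-1,"ty":-0.65,"az":0.79},{"tx":-1,"ty":-0.65,"az":0.79},{"tx":-1,"ty":-0.65,"az":0.79,"hand":1}]'; python3 -c "
from h import *
plan([667.4,-77.5,330],[180,0,13.6])"
```

```text
t 0.1 pos [230.12  553.891 403.72 ] rpy [-179.901   -0.007  157.436] gap 85.33217228671366 F [ 0.391  0.769 -0.078]
shift [-4.307 -2.768  0.496] turn [-0.001  0.003  3.196] | rows needed 18.5 / 20.1invalid input at $[0]: expected keys tx, ty, tz, ax, ay, az, hand
```

```bash
python3 -m jog '[{"tx":-1,"ty":-0.65,"tz":0,"ax":0,"ay":0,"az":0.79,"hand":1},{"tx":-1,"ty":-0.65,"tz":0,"ax":0,"ay":0,"az":0.79,"hand":1},{"tx":-1,"ty":-0.65,"tz":0,"ax":0,"ay":0,"az":0.79,"hand":1},{"tx":-1,"ty":-0.65,"tz":0,"ax":0,"ay":0,"az":0.79,"hand":1},{"tx":-1,"ty":-0.65,"tz":0,"ax":0,"ay":0,"az":0.79,"hand":1}]'; python3 -c "
from h import *
plan([667.4,-77.5,330],[180,0,13.6])"
```

```text
time: 0.52
tool_pos: [333.5, 402.8, 404.2]
tcp_rot: [-180.0, 0.1, 121.4]
ft_force: [-0.2, 0.3, -0.1]
finger_gap: 85.3
t 0.5167 pos [333.532 402.782 404.174] rpy [-179.958    0.134  121.378] gap 85.28625008339701 F [-0.165  0.281 -0.102]
shift [-3.891  0.233  0.503] turn [0.002 0.003 2.395] | rows needed 14.1 / 15.1
```

```bash
python3 -m jog '[{"tx":-1,"ty":0.06,"tz":0,"ax":0,"ay":0,"az":0.79,"hand":1},{"tx":-1,"ty":0.06,"tz":0,"ax":0,"ay":0,"az":0.79,"hand":1},{"tx":-1,"ty":0.06,"tz":0,"ax":0,"ay":0,"az":0.79,"hand":1},{"tx":-1,"ty":0.06,"tz":0,"ax":0,"ay":0,"az":0.79,"hand":1},{"tx":-1,"ty":0.06,"tz":0,"ax":0,"ay":0,"az":0.79,"hand":1}]'; python3 -c "
from h import *
plan([667.4,-77.5,330],[180,0,13.6])"
```

```text
time: 0.93
tool_pos: [420.5, 280.1, 404.3]
tcp_rot: [180.0, 0.1, 85.7]
ft_force: [-0.3, 0.9, 0.4]
finger_gap: 85.4
t 0.9333 pos [420.451 280.102 404.313] rpy [179.962   0.106  85.723] gap 85.40884490978388 F [-0.304  0.852  0.442]
shift [-2.254  1.819  0.501] turn [0.002 0.002 1.603] | rows needed 10.6 / 10.1
```

```bash
python3 -m jog '[{"tx":-1,"ty":0.85,"tz":0,"ax":0,"ay":0,"az":0.79,"hand":1},{"tx":-1,"ty":0.85,"tz":0,"ax":0,"ay":0,"az":0.79,"hand":1},{"tx":-1,"ty":0.85,"tz":0,"ax":0,"ay":0,"az":0.79,"hand":1},{"tx":-1,"ty":0.85,"tz":0,"ax":0,"ay":0,"az":0.79,"hand":1},{"tx":-1,"ty":0.85,"tz":0,"ax":0,"ay":0,"az":0.79,"hand":1}]'; python3 -c "
from h import *
plan([667.4,-77.5,330],[180,0,13.6])"
```

```text
time: 1.35
tool_pos: [537.1, 123.3, 404.2]
tcp_rot: [180.0, 0.0, 50.4]
ft_force: [0.0, 1.2, -0.6]
finger_gap: 85.3
t 1.35 pos [537.052 123.262 404.246] rpy [179.983   0.043  50.366] gap 85.2670299582411 F [ 0.03   1.204 -0.635]
shift [-0.476  1.523  0.496] turn [0.001 0.001 0.817] | rows needed 6.0 / 5.1
```

```bash
python3 -m jog '[{"tx":-0.35,"ty":1,"tz":0,"ax":0,"ay":0,"az":0.79,"hand":1},{"tx":-0.35,"ty":1,"tz":0,"ax":0,"ay":0,"az":0.79,"hand":1},{"tx":-0.35,"ty":1,"tz":0,"ax":0,"ay":0,"az":0.79,"hand":1},{"tx":-0.35,"ty":1,"tz":0,"ax":0,"ay":0,"az":0.79,"hand":1},{"tx":-0.35,"ty":1,"tz":0,"ax":0,"ay":0,"az":0.79,"hand":1}]'; python3 -c "
from h import *
plan([667.4,-77.5,330],[180,0,13.6])"
```

```text
time: 1.77
tool_pos: [620.7, -15.1, 403.4]
tcp_rot: [179.9, 0.1, 14.6]
ft_force: [0.6, 0.7, 0.6]
finger_gap: 85.2
t 1.7667 pos [620.66  -15.145 403.39 ] rpy [179.892   0.071  14.589] gap 85.16445691691943 F [0.555 0.669 0.567]
shift [0.197 0.48  0.49 ] turn [0.002 0.002 0.022] | rows needed 2.6 / 0.1
```

```bash
python3 -m jog '[{"tx":0.195,"ty":0.48,"tz":0.3,"ax":0,"ay":0,"az":0.01,"hand":1},{"tx":0.195,"ty":0.48,"tz":0.49,"ax":0,"ay":0,"az":0.01,"hand":1},{"tx":0.195,"ty":0.48,"tz":0.49,"ax":0,"ay":0,"az":0.01,"hand":1},{"tx":0.195,"ty":0.48,"tz":0.49,"ax":0,"ay":0,"az":0.01,"hand":1},{"tx":0.195,"ty":0.48,"tz":0.49,"ax":0,"ay":0,"az":0.01,"hand":1}]'; python3 - <<'E'
from h import *
from bench import *
for n in("scene","top"):
    s=snapshot(n); pickle.dump(s,open(f"{n}1.pkl","wb"))
    im=s["pixels"]
    x0,y0,w,h=(260,90,280,210) if n=="scene" else (230,60,280,210)
    cv2.imwrite(f"pics/{n}1z.png",cv2.resize(im[y0:y0+h,x0:x0+w,::-1],(640,480),interpolation=cv2.INTER_CUBIC))
plan([667.4,-77.5,258],[180,0,13.6])
E
```

```text
time: 2.18
tool_pos: [665.3, -71.8, 328.4]
tcp_rot: [-179.9, 0.3, 14.7]
ft_force: [-0.8, 0.3, -0.1]
finger_gap: 85.4
t 2.2833 pos [666.062 -70.631 332.313] rpy [179.998  -0.05   14.805] gap 85.66452033797985 F [ 0.148  0.117 -0.14 ]
shift [-0.004  0.047  0.495] turn [ 0.    -0.001  0.027] | rows needed 1.8 / 0.2
```

View pics/scene1z.png

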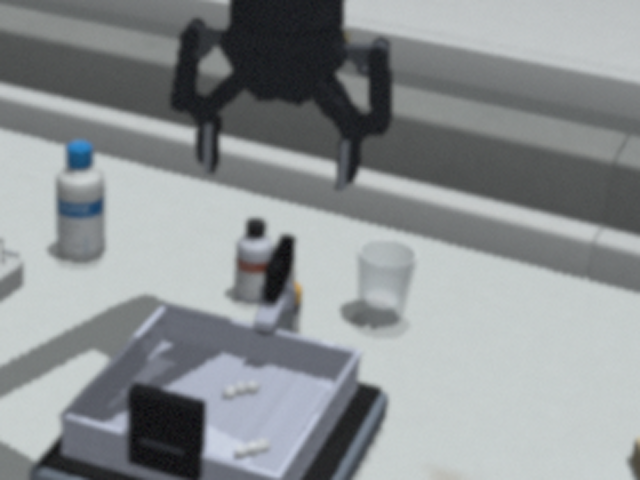

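View pics/top1z.png

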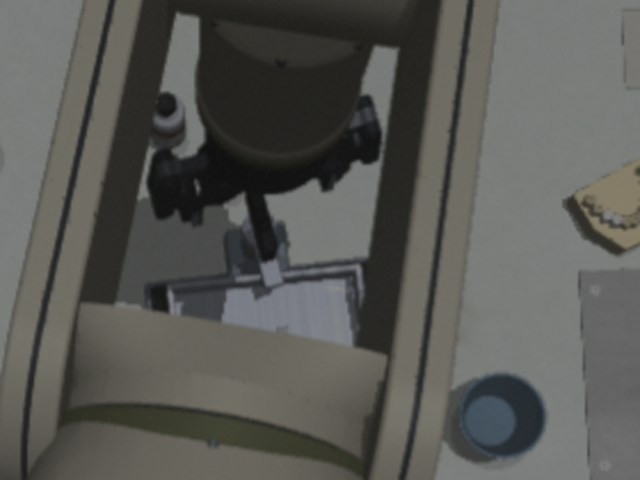

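```bash
python3 - <<'E'
from h import *
s=pickle.load(open("top0.pkl","rb"));W=cloud(s)
m=(abs(W[...,0]-770)<70)&(abs(W[...,1]+10)<60)&(W[...,2]>30)
np.set_printoptions(precision=1,suppress=True)
q=W[m]; print(q[:,0].min(),q[:,2].max(),q[q[:,2]>60].min(0) if (q[:,2]>60).any() else None)
E
python3 -m jog '[{"tx":0,"ty":0.045,"tz":0.15,"ax":0,"ay":0,"az":0.025,"hand":1},{"tx":0,"ty":0.045,"tz":0.3,"ax":0,"ay":0,"az":0.025,"hand":1},{"tx":0,"ty":0.045,"tz":0.3,"ax":0,"ay":0,"az":0.025,"hand":1},{"tx":0,"ty":0.045,"tz":0.3,"ax":0,"ay":0,"az":0.025,"hand":1}]'; python3 -c "
from h import *
plan([667.4,-77.5,258],[180,0,13.6])"
```

```text
716.4016278259351 240.9534226944797 [723.9 -70.   60. ]
time: 2.62
tool_pos: [667.3, -76.7, 286.7]
tcp_rot: [-180.0, 0.1, 13.7]
ft_force: [-0.5, -0.7, 0.2]
finger_gap: 85.5
t 2.6167 pos [667.28  -76.71  286.705] rpy [-179.961    0.052   13.73 ] gap 85.49196179537462 F [-0.476 -0.699  0.242]
shift [-0.     0.005  0.191] turn [-0.001  0.001  0.003] | rows needed 0.7 / 0.0
```

```bash
python3 -m jog '[{"tx":0,"ty":0.005,"tz":0.19,"ax":0,"ay":0,"az":0,"hand":1},{"tx":0,"ty":0.005,"tz":0.19,"ax":0,"ay":0,"az":0,"hand":1},{"tx":0,"ty":0.005,"tz":0.19,"ax":0,"ay":0,"az":0,"hand":0.5},{"tx":0,"ty":0.005,"tz":0.19,"ax":0,"ay":0,"az":0,"hand":0.3},{"tx":0,"ty":0.005,"tz":0.19,"ax":0,"ay":0,"az":0,"hand":0.2}]' 30; python3 -c "
from h import *
plan([667.4,-77.5,258],[180,0,13.6])"
```

```text
time: 3.03
tool_pos: [668.6, -78.4, 260.2]
tcp_rot: [179.9, -0.2, 13.7]
ft_force: [-1.0, -1.1, 0.3]
finger_gap: 51.5
t 3.0333 pos [668.631 -78.387 260.203] rpy [179.931  -0.152  13.681] gap 51.461724209154816 F [-0.962 -1.062  0.339]
shift [-0.007 -0.008  0.015] turn [ 0.002 -0.003  0.002] | rows needed 0.1 / 0.0
```

```bash
python3 -m jog '[{"tx":0,"ty":0,"tz":0,"ax":0,"ay":0,"az":0,"hand":0},{"tx":0,"ty":0,"tz":0,"ax":0,"ay":0,"az":0,"hand":0},{"tx":0,"ty":0,"tz":0,"ax":0,"ay":0,"az":0,"hand":0},{"tx":0,"ty":0,"tz":0,"ax":0,"ay":0,"az":0,"hand":0},{"tx":0,"ty":0,"tz":0,"ax":0,"ay":0,"az":0,"hand":0}]' 30; python3 -m jog '[{"tx":0,"ty":0,"tz":0,"ax":0,"ay":0,"az":0,"hand":0},{"tx":0,"ty":0,"tz":0,"ax":0,"ay":0,"az":0,"hand":0},{"tx":0,"ty":0,"tz":0,"ax":0,"ay":0,"az":0,"hand":0}]' 30;  python3 -c "
from h import *
plan([667.4,-77.5,258],[180,0,13.6])"
```

```text
time: 3.45
tool_pos: [668.0, -77.5, 258.8]
tcp_rot: [-179.9, -0.0, 13.7]
ft_force: [-3.5, 6.0, 5.0]
finger_gap: 11.6
time: 3.7
tool_pos: [668.0, -77.5, 258.8]
tcp_rot: [-179.9, -0.0, 13.7]
ft_force: [-3.6, 5.5, 6.3]
finger_gap: 11.5
t 3.7 pos [668.022 -77.473 258.759] rpy [-179.919   -0.035   13.698] gap 11.466939895758127 F [-3.637  5.507  6.303]
shift [-0.004 -0.001  0.005] turn [-0.002 -0.001  0.002] | rows needed 0.0 / 0.0
```

The gap is 11.5 mm on the 12 mm wing, so it is held. I'll turn it anticlockwise, which is az negative.

```bash
python3 -m jog '[{"tx":0,"ty":0,"tz":0,"ax":0,"ay":0,"az":-0.1,"hand":0},{"tx":0,"ty":0,"tz":0,"ax":0,"ay":0,"az":-0.2,"hand":0},{"tx":0,"ty":0,"tz":0,"ax":0,"ay":0,"az":-0.3,"hand":0},{"tx":0,"ty":0,"tz":0,"ax":0,"ay":0,"az":-0.4,"hand":0},{"tx":0,"ty":0,"tz":0,"ax":0,"ay":0,"az":-0.5,"hand":0}]'; python3 -m jog '[{"tx":0,"ty":0,"tz":0,"ax":0,"ay":0,"az":-0.1,"hand":0},{"tx":0,"ty":0,"tz":0,"ax":0,"ay":0,"az":-0.2,"hand":0},{"tx":0,"ty":0,"tz":0,"ax":0,"ay":0,"az":-0.3,"hand":0},{"tx":0,"ty":0,"tz":0,"ax":0,"ay":0,"az":-0.4,"hand":0},{"tx":0,"ty":0,"tz":0,"ax":0,"ay":0,"az":-0.5,"hand":0}]'; python3 -c "
from h import *
plan([668,-77.5,258.8],[180,0,92.5])"
```

```text
time: 4.12
tool_pos: [668.1, -77.6, 258.8]
tcp_rot: [-180.0, -0.1, 36.4]
ft_force: [-2.0, 5.4, 6.6]
finger_gap: 11.6
time: 4.53
tool_pos: [668.2, -77.7, 258.8]
tcp_rot: [180.0, -0.1, 58.9]
ft_force: [-2.1, 4.2, 5.1]
finger_gap: 11.5
t 4.5333 pos [668.154 -77.66  258.754] rpy [179.998  -0.087  58.909] gap 11.455462679319618 F [-2.057  4.231  5.071]
shift [ 0.    -0.001 -0.   ] turn [ 0.001 -0.002 -0.746] | rows needed 0.0 / 4.7
```

```bash
python3 -m jog '[{"tx":0,"ty":0,"tz":0,"ax":0,"ay":0,"az":-0.1,"hand":0},{"tx":0,"ty":0,"tz":0,"ax":0,"ay":0,"az":-0.2,"hand":0},{"tx":0,"ty":0,"tz":0,"ax":0,"ay":0,"az":-0.3,"hand":0},{"tx":0,"ty":0,"tz":0,"ax":0,"ay":0,"az":-0.4,"hand":0},{"tx":0,"ty":0,"tz":0,"ax":0,"ay":0,"az":-0.5,"hand":0}]'; python3 -m jog '[{"tx":0,"ty":0,"tz":0,"ax":0,"ay":0,"az":-0.1,"hand":0},{"tx":0,"ty":0,"tz":0,"ax":0,"ay":0,"az":-0.2,"hand":0},{"tx":0,"ty":0,"tz":0,"ax":0,"ay":0,"az":-0.24,"hand":0},{"tx":0,"ty":0,"tz":0,"ax":0,"ay":0,"az":-0.24,"hand":0},{"tx":0,"ty":0,"tz":0,"ax":0,"ay":0,"az":-0.24,"hand":0}]'; python3 -c "
from h import *
from bench import *
plan([668,-77.5,258.8],[180,0,92.5]); print(sense()['wrist_torque'])"
```

```text
time: 4.95
tool_pos: [668.3, -77.7, 258.8]
tcp_rot: [179.9, -0.1, 81.4]
ft_force: [-0.7, 4.2, 3.8]
finger_gap: 11.6
time: 5.37
tool_pos: [668.3, -77.6, 258.8]
tcp_rot: [179.9, -0.1, 91.9]
ft_force: [-1.5, 5.3, 5.8]
finger_gap: 11.4
t 5.3667 pos [668.306 -77.638 258.752] rpy [179.92   -0.066  91.94 ] gap 11.401922863857456 F [-1.536  5.347  5.825]
shift [ 0.001 -0.002 -0.   ] turn [ 0.002 -0.001 -0.012] | rows needed 0.0 / 0.1
[0.951 0.103 0.106]
```

```bash
python3 -m jog '[{"tx":0,"ty":0,"tz":0,"ax":0,"ay":0,"az":0,"hand":1},{"tx":0,"ty":0,"tz":0,"ax":0,"ay":0,"az":0,"hand":1},{"tx":0,"ty":0,"tz":0,"ax":0,"ay":0,"az":0,"hand":1},{"tx":0,"ty":0,"tz":0,"ax":0,"ay":0,"az":0,"hand":1},{"tx":0,"ty":0,"tz":0,"ax":0,"ay":0,"az":0,"hand":1}]'; python3 -m jog '[{"tx":0,"ty":0,"tz":-0.15,"ax":0,"ay":0,"az":0,"hand":1},{"tx":0,"ty":0,"tz":-0.4,"ax":0,"ay":0,"az":0,"hand":1},{"tx":0,"ty":0,"tz":-0.6,"ax":0,"ay":0,"az":0,"hand":1},{"tx":0,"ty":0,"tz":-0.6,"ax":0,"ay":0,"az":0,"hand":1},{"tx":0,"ty":0,"tz":-0.6,"ax":0,"ay":0,"az":0,"hand":1}]'; python3 - <<'E'
from h import *
from bench import *
for n in("scene",):
    s=snapshot(n); pickle.dump(s,open(f"{n}2.pkl","wb"))
    im=s["pixels"]
    x0,y0,w,h=(260,90,280,210)
    cv2.imwrite(f"pics/{n}2z.png",cv2.resize(im[y0:y0+h,x0:x0+w,::-1],(640,480),interpolation=cv2.INTER_CUBIC))
plan([475.7,-96,310],[180,0,95.8])
E
```

```text
time: 5.78
tool_pos: [667.8, -78.7, 257.4]
tcp_rot: [-180.0, 0.0, 91.9]
ft_force: [0.3, 0.1, -0.4]
finger_gap: 71.2
time: 6.2
tool_pos: [668.9, -78.8, 351.3]
tcp_rot: [179.7, 0.1, 91.9]
ft_force: [-0.5, 0.1, -0.9]
finger_gap: 85.3
t 6.25 pos [668.147 -78.68  348.674] rpy [179.892   0.034  91.951] gap 85.43570953949322 F [-0.689 -0.509  0.12 ]
shift [-0.072 -1.287  0.255] turn [ 0.002  0.001 -0.086] | rows needed 4.7 / 0.5
```

View pics/scene2z.png

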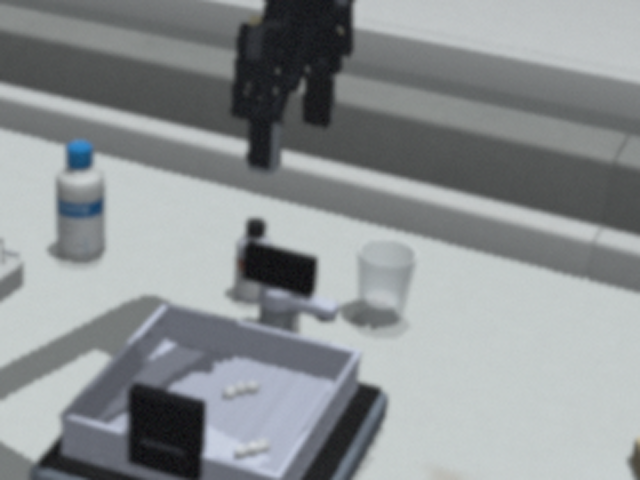

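The clamp arm now points right, off the rim (zoom 310,305), and the tray hasn't moved. I'm moving over the tray grip.

```bash
python3 -m jog '[{"tx":-0.05,"ty":-1,"tz":0.1,"ax":0,"ay":0,"az":-0.08,"hand":1},{"tx":-0.05,"ty":-1,"tz":0.1,"ax":0,"ay":0,"az":-0.08,"hand":1},{"tx":-0.05,"ty":-1,"tz":0.1,"ax":0,"ay":0,"az":-0.08,"hand":1},{"tx":-0.05,"ty":-1,"tz":0.1,"ax":0,"ay":0,"az":-0.08,"hand":1},{"tx":-0.05,"ty":-1,"tz":0.1,"ax":0,"ay":0,"az":-0.08,"hand":1}]'; python3 -c "
from h import *
plan([475.7,-96,310],[180,0,95.8])"
```

```text
time: 6.67
tool_pos: [513.0, -90.9, 328.0]
tcp_rot: [-179.5, -0.2, 95.5]
ft_force: [-0.8, 0.5, -0.2]
finger_gap: 85.3
t 6.6667 pos [513.032 -90.893 327.993] rpy [-179.468   -0.165   95.51 ] gap 85.265237261395 F [-0.772  0.546 -0.188]
shift [-0.01  -0.25   0.122] turn [-0.012 -0.004 -0.006] | rows needed 1.0 / 0.1
```

```bash
python3 -m jog '[{"tx":-0.01,"ty":-0.28,"tz":0.1,"ax":0,"ay":0,"az":0,"hand":1},{"tx":-0.01,"ty":-0.28,"tz":0.1,"ax":0,"ay":0,"az":0,"hand":1},{"tx":-0.01,"ty":-0.28,"tz":0.1,"ax":0,"ay":0,"az":0,"hand":1},{"tx":-0.01,"ty":-0.28,"tz":0.1,"ax":0,"ay":0,"az":0,"hand":1}]'; python3 -c "
from h import *
plan([475.7,-96,247],[180,0,95.8])"
```

```text
time: 7.0
tool_pos: [476.5, -96.7, 316.9]
tcp_rot: [-180.0, -0.0, 95.5]
ft_force: [0.1, 1.1, 1.2]
finger_gap: 85.6
t 7.0 pos [476.521 -96.697 316.94 ] rpy [-179.954   -0.024   95.533] gap 85.62832840279039 F [0.147 1.082 1.18 ]
shift [ 0.005 -0.005  0.466] turn [-0.001 -0.001 -0.006] | rows needed 1.7 / 0.0
```

```bash
python3 -m jog '[{"tx":0,"ty":-0.005,"tz":0.15,"ax":0,"ay":0,"az":-0.005,"hand":1},{"tx":0,"ty":-0.005,"tz":0.3,"ax":0,"ay":0,"az":-0.005,"hand":1},{"tx":0,"ty":-0.005,"tz":0.46,"ax":0,"ay":0,"az":-0.005,"hand":1},{"tx":0,"ty":-0.005,"tz":0.46,"ax":0,"ay":0,"az":-0.005,"hand":1},{"tx":0,"ty":-0.005,"tz":0.46,"ax":0,"ay":0,"az":-0.005,"hand":0.6}]';python3 -m jog '[{"tx":0,"ty":0,"tz":0,"ax":0,"ay":0,"az":0,"hand":0.4},{"tx":0,"ty":0,"tz":0,"ax":0,"ay":0,"az":0,"hand":0.35},{"tx":0,"ty":0,"tz":0,"ax":0,"ay":0,"az":0,"hand":0.3}]'; python3 - <<'E'
from h import *
from bench import *
for n in("scene",):
    s=snapshot(n); im=s["pixels"]
    x0,y0,w,h=(260,90,280,210)
    cv2.imwrite(f"pics/{n}3z.png",cv2.resize(im[y0:y0+h,x0:x0+w,::-1],(640,480),interpolation=cv2.INTER_CUBIC))
plan([475.7,-96,247],[180,0,95.8])
E
```

```text
time: 7.42
tool_pos: [476.4, -96.6, 248.4]
tcp_rot: [-179.9, -0.0, 95.8]
ft_force: [0.0, 0.6, 0.2]
finger_gap: 75.6
time: 7.67
tool_pos: [476.9, -97.0, 250.6]
tcp_rot: [179.8, 0.1, 95.8]
ft_force: [-0.7, -0.2, 0.3]
finger_gap: 38.9
t 7.7167 pos [476.701 -96.972 250.334] rpy [179.854   0.061  95.79 ] gap 30.942537649843672 F [-1.028  0.55  -0.679]
shift [ 0.007 -0.006  0.022] turn [ 0.003  0.001 -0.   ] | rows needed 0.1 / 0.0
```

View pics/scene3z.png

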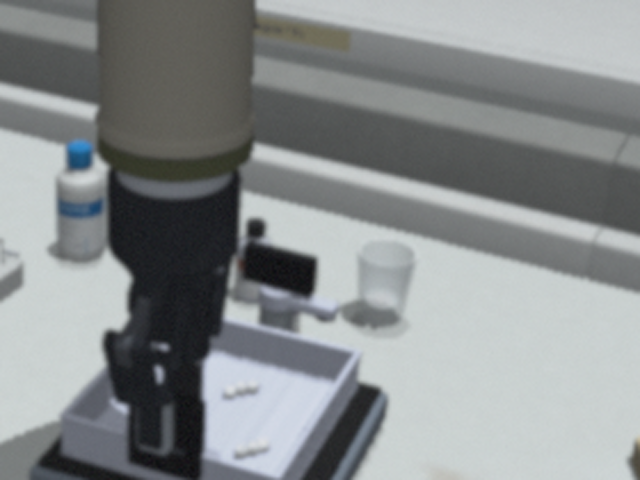

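```bash
python3 -m jog '[{"tx":0,"ty":0,"tz":0.01,"ax":0,"ay":0,"az":0,"hand":0.2},{"tx":0,"ty":0,"tz":0.01,"ax":0,"ay":0,"az":0,"hand":0},{"tx":0,"ty":0,"tz":0.01,"ax":0,"ay":0,"az":0,"hand":0},{"tx":0,"ty":0,"tz":0.01,"ax":0,"ay":0,"az":0,"hand":0},{"tx":0,"ty":0,"tz":0.01,"ax":0,"ay":0,"az":0,"hand":0}]' 80;python3 -m jog '[{"tx":0,"ty":0,"tz":0,"ax":0,"ay":0,"az":0,"hand":0},{"tx":0,"ty":0,"tz":0,"ax":0,"ay":0,"az":0,"hand":0},{"tx":0,"ty":0,"tz":0,"ax":0,"ay":0,"az":0,"hand":0}]'; python3 -c "
from h import *
plan([475.7,-96,247],[180,0,95.8])"
```

```text
time: 8.13
tool_pos: [476.2, -96.9, 248.0]
tcp_rot: [179.9, 0.0, 95.8]
ft_force: [-0.7, 0.4, 5.9]
finger_gap: 10.8
time: 8.38
tool_pos: [476.2, -96.9, 248.0]
tcp_rot: [179.9, 0.0, 95.8]
ft_force: [-0.5, 0.8, 5.8]
finger_gap: 10.6
t 8.3833 pos [476.2   -96.904 247.979] rpy [179.931   0.033  95.785] gap 10.556722441838232 F [-0.527  0.814  5.798]
shift [ 0.006 -0.003  0.007] turn [ 0.002  0.001 -0.   ] | rows needed 0.0 / 0.0
```

Gripped at a gap of 10.6 mm. I'll lift straight up at about 150 mm/s.

```bash
python3 -m jog '[{"tx":0,"ty":0,"tz":-0.03,"ax":0,"ay":0,"az":0,"hand":0},{"tx":0,"ty":0,"tz":-0.09,"ax":0,"ay":0,"az":0,"hand":0},{"tx":0,"ty":0,"tz":-0.17,"ax":0,"ay":0,"az":0,"hand":0},{"tx":0,"ty":0,"tz":-0.25,"ax":0,"ay":0,"az":0,"hand":0},{"tx":0,"ty":0,"tz":-0.33,"ax":0,"ay":0,"az":0,"hand":0}]';python3 -m jog '[{"tx":0,"ty":0,"tz":-0.08,"ax":0,"ay":0,"az":0,"hand":0},{"tx":0,"ty":0,"tz":-0.16,"ax":0,"ay":0,"az":0,"hand":0},{"tx":0,"ty":0,"tz":-0.24,"ax":0,"ay":0,"az":0,"hand":0},{"tx":0,"ty":0,"tz":-0.32,"ax":0,"ay":0,"az":0,"hand":0},{"tx":0,"ty":0,"tz":-0.4,"ax":0,"ay":0,"az":0,"hand":0}]';python3 -m jog '[{"tx":0,"ty":0,"tz":-0.08,"ax":0,"ay":0,"az":0,"hand":0},{"tx":0,"ty":0,"tz":-0.16,"ax":0,"ay":0,"az":0,"hand":0},{"tx":0,"ty":0,"tz":-0.24,"ax":0,"ay":0,"az":0,"hand":0},{"tx":0,"ty":0,"tz":-0.3,"ax":0,"ay":0,"az":0,"hand":0},{"tx":0,"ty":0,"tz":-0.3,"ax":0,"ay":0,"az":0,"hand":0}]'; python3 - <<'E'
from h import *
from bench import *
for n in("scene","top"):
    s=snapshot(n); im=s["pixels"]; pickle.dump(s,open(f"{n}4.pkl","wb"))
    cv2.imwrite(f"pics/{n}4.png",im[:,:,::-1])
plan([475.7,-96,400],[180,0,95.8])
E
```

```text
time: 8.8
tool_pos: [475.9, -96.8, 298.3]
tcp_rot: [180.0, 0.0, 95.8]
ft_force: [-0.3, -0.7, -1.9]
finger_gap: 11.0
time: 9.22
tool_pos: [475.8, -96.8, 358.0]
tcp_rot: [180.0, 0.0, 95.8]
ft_force: [0.8, -0.2, -2.7]
finger_gap: 11.0
time: 9.63
tool_pos: [476.4, -96.9, 404.5]
tcp_rot: [179.8, 0.1, 95.8]
ft_force: [0.4, -0.5, -1.4]
finger_gap: 10.5
t 9.7333 pos [475.945 -96.792 401.908] rpy [179.973   0.013  95.789] gap 10.639403431482103 F [ 1.265  0.83  -3.149]
shift [ 0.005 -0.001  0.013] turn [ 0.001  0.    -0.   ] | rows needed 0.0 / 0.0
```

View pics/scene4.png

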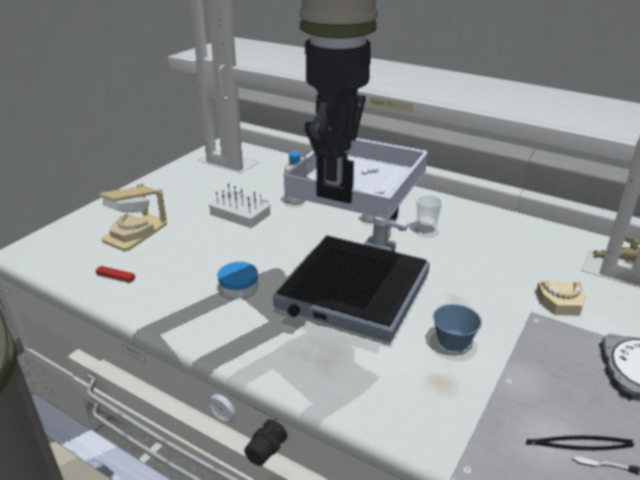

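View pics/top4.png

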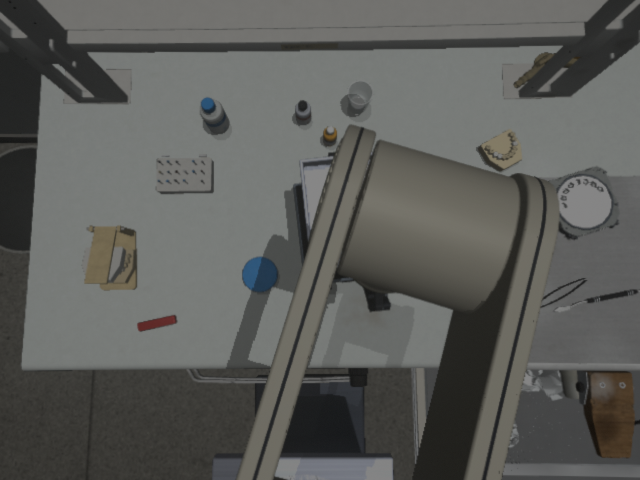

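The tray is up level at (355,180) in the scene view, with the bridges inside and the cup and tin untouched. Next is the tilt towards the tray's -x/-y corner, pivoting about the grasp point. In tool axes that is ax negative, ay positive, with small tx/ty shifts backwards.

```bash
python3 -m jog '[{"tx":-0.03,"ty":-0.03,"tz":0,"ax":-0.04,"ay":0.04,"az":0,"hand":0},{"tx":-0.06,"ty":-0.06,"tz":0,"ax":-0.08,"ay":0.08,"az":0,"hand":0},{"tx":-0.09,"ty":-0.09,"tz":0,"ax":-0.12,"ay":0.12,"az":0,"hand":0},{"tx":-0.12,"ty":-0.12,"tz":0,"ax":-0.16,"ay":0.16,"az":0,"hand":0},{"tx":-0.15,"ty":-0.15,"tz":0,"ax":-0.2,"ay":0.2,"az":0,"hand":0}]'; python3 - <<'E'
from h import *
from bench import *
s=sense(); print(s["joint_pos"])
R=Ro.from_euler("xyz",s["tcp_rot"],degrees=True); print("tool z",R.apply([0,0,1]), "grasp",s["tool_pos"]+R.apply([0,0,155]))
s=snapshot("scene"); cv2.imwrite("pics/scene5.png",s["pixels"][:,:,::-1])
E
```

```text
time: 10.15
tool_pos: [455.3, -121.5, 400.4]
tcp_rot: [170.9, -9.1, 96.5]
ft_force: [-0.8, -0.1, -1.7]
finger_gap: 10.8
[-26.27735442 -15.25462579 107.9050334   12.55651984  84.66203516
 -32.93404454]
tool z [ 0.13886183  0.17284483 -0.97511131] grasp [476.818354   -94.70000463 249.29226453]
```

View pics/scene5.png

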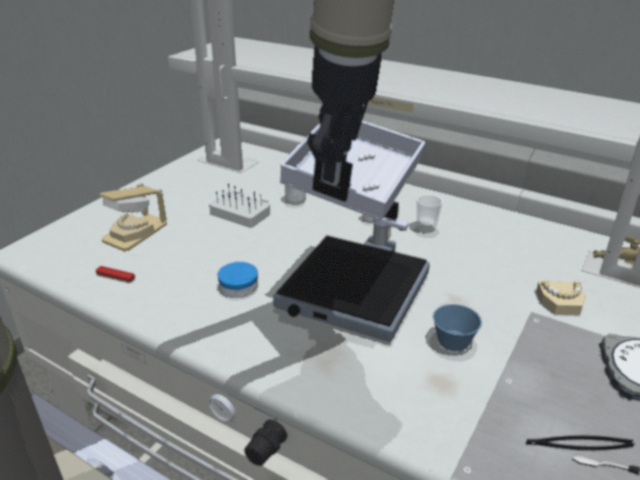

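It is tilted 12.8° and the tray's low corner is at (395,210), as intended. I'll keep going with less backward shift.

```bash
python3 -m jog '[{"tx":-0.02,"ty":-0.01,"tz":0,"ax":-0.04,"ay":0.04,"az":0,"hand":0},{"tx":-0.04,"ty":-0.02,"tz":0,"ax":-0.08,"ay":0.08,"az":0,"hand":0},{"tx":-0.06,"ty":-0.03,"tz":0,"ax":-0.12,"ay":0.12,"az":0,"hand":0},{"tx":-0.08,"ty":-0.04,"tz":0,"ax":-0.16,"ay":0.16,"az":0,"hand":0},{"tx":-0.1,"ty":-0.05,"tz":0,"ax":-0.2,"ay":0.2,"az":0,"hand":0}]';python3 -m jog '[{"tx":-0.02,"ty":-0.01,"tz":0,"ax":-0.04,"ay":0.04,"az":0,"hand":0},{"tx":-0.04,"ty":-0.02,"tz":0,"ax":-0.08,"ay":0.08,"az":0,"hand":0},{"tx":-0.06,"ty":-0.03,"tz":0,"ax":-0.12,"ay":0.12,"az":0,"hand":0},{"tx":-0.08,"ty":-0.04,"tz":0,"ax":-0.16,"ay":0.16,"az":0,"hand":0},{"tx":-0.1,"ty":-0.05,"tz":0,"ax":-0.2,"ay":0.2,"az":0,"hand":0}]'; python3 - <<'E'
from h import *
from bench import *
s=sense(); print(s["joint_pos"])
R=Ro.from_euler("xyz",s["tcp_rot"],degrees=True); z=R.apply([0,0,1]);print("tool z",z,np.degrees(np.arccos(-z[2])), "grasp",s["tool_pos"]+R.apply([0,0,155]))
s=snapshot("scene"); cv2.imwrite("pics/scene6.png",s["pixels"][:,:,::-1])
E
```

```text
time: 10.62
tool_pos: [449.8, -136.8, 397.2]
tcp_rot: [161.4, -17.8, 98.7]
ft_force: [-0.0, -0.4, -3.2]
finger_gap: 11.3
time: 11.03
tool_pos: [444.8, -151.2, 390.2]
tcp_rot: [151.0, -26.0, 102.6]
ft_force: [-0.0, -0.1, -3.1]
finger_gap: 10.9
[-39.93432328 -15.85927911 113.27591951  38.39969086  84.70610276
 -50.09112486]
tool z [ 0.38993324  0.4801795  -0.78573515] 38.21127831998856 grasp [505.28573724 -76.81616574 268.4523364 ]
```

View pics/scene6.png

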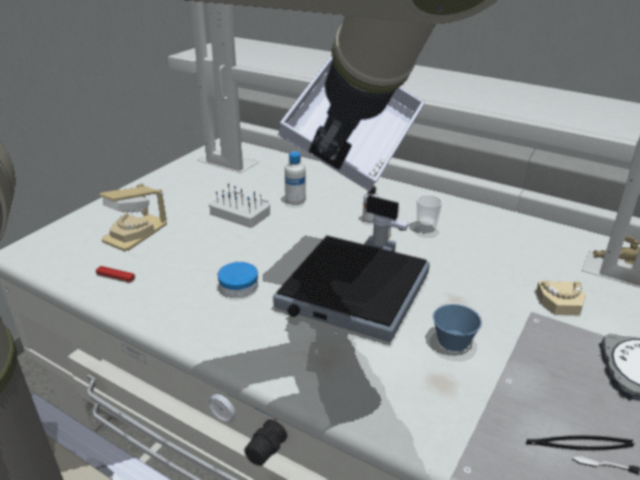

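At 38° of tilt the bridges appear near the low corner, around (378,165). I'll hold for a bit and zoom in.

```bash
python3 -m jog '[{"tx":0,"ty":0,"tz":0,"ax":0,"ay":0,"az":0,"hand":0},{"tx":0,"ty":0,"tz":0,"ax":0,"ay":0,"az":0,"hand":0},{"tx":0,"ty":0,"tz":0,"ax":0,"ay":0,"az":0,"hand":0},{"tx":0,"ty":0,"tz":0,"ax":0,"ay":0,"az":0,"hand":0},{"tx":0,"ty":0,"tz":0,"ax":0,"ay":0,"az":0,"hand":0}]'; python3 - <<'E'
from h import *
from bench import *
st=sense()
R=Ro.from_euler("xyz",st["tcp_rot"],degrees=True); g=st["tool_pos"]+R.apply([0,0,155])
# tray axes from tool: x=tool y, y=tool x, z=-tool z ; corners rel. to grip
def T(v): return g+R.apply([v[1],v[0],-v[2]])
s=snapshot("scene"); pickle.dump(s,open("scene7.pkl","wb")); im=s["pixels"][:,:,::-1].copy()
cr=T([3,-72,-53]); cl=T([3,72,-53]); print("corners r,l",cr,cl, st["time"])
pts=proj(s,[cr,cl,T([157,-72,-53]),T([157,72,-53])]); print(pts)
k=6;x0,y0=300,70
z=cv2.resize(im[y0:y0+95,x0:x0+130],None,fx=k,fy=k,interpolation=cv2.INTER_CUBIC)
for p in pts: cv2.circle(z,tuple(int(v) for v in (p-[x0,y0]+.5)*k),4,(0,0,255),1)
z=np.clip(z.astype(float)*1.2,0,255).astype(np.uint8)
cv2.imwrite("pics/scene7z.png",z)
E
```

```text
time: 11.5
tool_pos: [445.2, -151.0, 391.6]
tcp_rot: [150.9, -25.9, 102.6]
ft_force: [0.1, 0.7, -2.9]
finger_gap: 11.0
corners r,l [ 543.30075241 -114.72167522  197.86316881] [514.93686676  11.69664044 260.71139438] 11.5
[[370.12498718 186.61580683]
 [281.17726947 132.06521839]
 [416.03487404 111.11865992]
 [333.84150288  61.07094224]]
```

```bash
sleep 0.1; file pics/scene7z.png
```

```text
bash: file: command not found
```

View pics/scene7z.png

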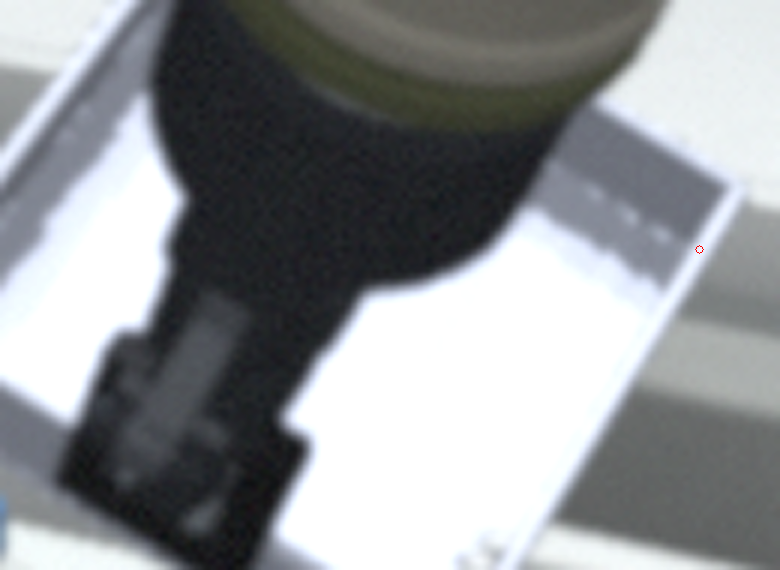

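```bash
python3 - <<'E'
from h import *
s=pickle.load(open("scene7.pkl","rb")); im=s["pixels"][:,:,::-1].copy()
k=8;x0,y0=330,130
z=cv2.resize(im[y0:y0+70,x0:x0+90],None,fx=k,fy=k,interpolation=cv2.INTER_CUBIC)
cv2.circle(z,(int((370.1-x0+.5)*k),int((186.6-y0+.5)*k)),4,(0,0,255),1)
cv2.imwrite("pics/scene7y.png",z)
E
```

```text
(no output)
```

View pics/scene7y.png

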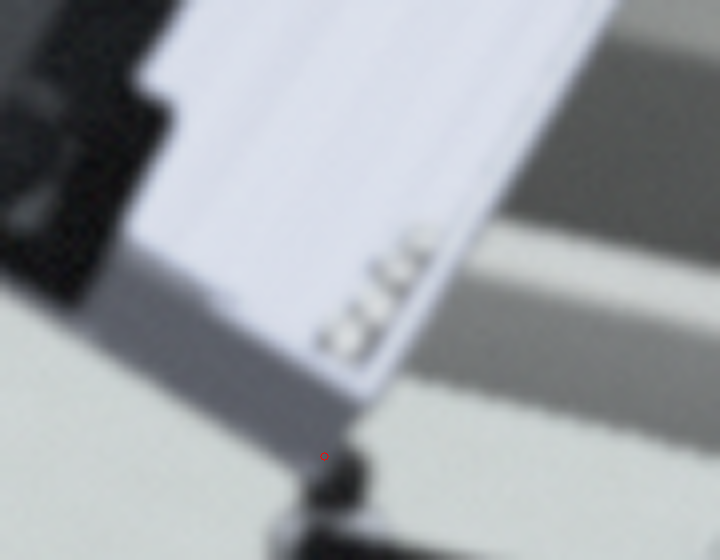

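```bash
python3 - <<'E'
from h import *
from bench import *
s=snapshot("top"); cv2.imwrite("pics/top7.png",s["pixels"][:,:,::-1])
E
```

```text
(no output)
```

View pics/top7.png

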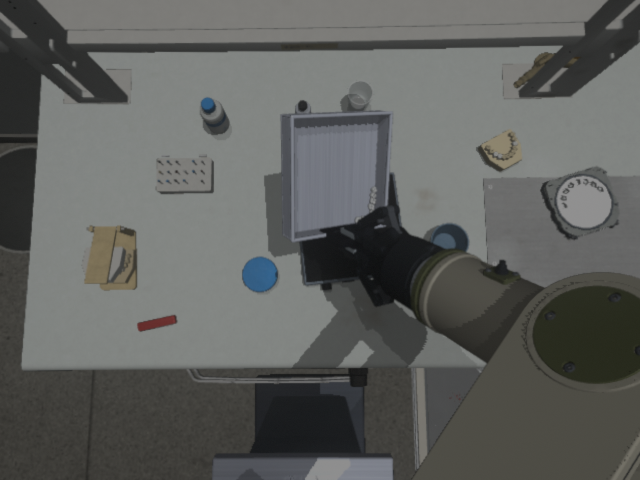

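```bash
python3 - <<'E'
from h import *
from bench import *
st=sense()
R=Ro.from_euler("xyz",st["tcp_rot"],degrees=True); g=st["tool_pos"]+R.apply([0,0,155])
s=snapshot("top"); im=s["pixels"][:,:,::-1].copy()
k=9;x0,y0=325,180
z=cv2.resize(im[y0:y0+65,x0:x0+85],None,fx=k,fy=k,interpolation=cv2.INTER_CUBIC)
cv2.imwrite("pics/top7z.png",np.clip(z*1.5,0,255).astype(np.uint8))
for n,s in(("top",s),("scene",pickle.load(open("scene7.pkl","rb")))):
    W=cloud(s); L=R.inv().apply((W-g).reshape(-1,3)).reshape(W.shape)
    X,Y,Z=L[...,1],L[...,0],-L[...,2]+56   # tray frame rel. underside, X rel to grip
    fl=(X>20)&(X<140)&(abs(Y)<65)&(abs(Z-3)<12)
    print(n,"floor z med",np.nanmedian(Z[fl]),fl.sum())
    c=np.nanmedian(Z[fl])
    m=(X>0)&(X<150)&(Y>-73)&(Y<50)&(Z>c+5)&(Z<c+14)
    for r in np.argwhere(m)[::3]: print(r[::-1],np.round([X[tuple(r)],Y[tuple(r)],Z[tuple(r)]]),end=";")
    print()
E
```

```text
top floor z med 0.5513054329513274 6748
[380 118] [149. -71.   7.];[381 119] [148. -71.   9.];[380 120] [146. -71.   7.];[383 120] [147. -71.  13.];[383 121] [146. -71.  14.];[382 122] [144. -70.  13.];[381 123] [143. -71.  10.];[380 124] [141. -70.   8.];[383 124] [142. -71.  14.];[381 125] [140. -71.  10.];[380 126] [138. -70.   8.];[380 127] [137. -70.   8.];[383 127] [138. -72.  14.];[382 128] [136. -70.  14.];[381 129] [135. -71.  10.];[381 130] [133. -71.   9.];[379 131] [132. -70.   7.];[382 131] [132. -71.  13.];[381 132] [131. -71.  11.];[380 133] [129. -72.   7.];[379 134] [127. -70.   7.];[382 134] [128. -72.  12.];[381 135] [126. -72.  10.];[380 136] [125. -72.   8.];[379 137] [124. -70.   8.];[379 138] [122. -71.   6.];[379 139] [121. -70.   8.];[382 139] [121. -71.  13.];[381 140] [120. -70.  13.];[379 141] [118. -71.   7.];[382 141] [119. -71.  14.];[381 142] [117. -71.  12.];[380 143] [115. -71.  10.];[380 144] [114. -71.   9.];[379 145] [112. -72.   6.];[379 146] [111. -70.   8.];[382 146] [112. -71.  14.];[380 147] [110. -71.  10.];[380 148] [108. -71.  10.];[379 14
[... 3932 characters left out ...]
75 167] [ 30. -64.  10.];[379 167] [ 34. -68.   8.];[371 168] [ 27. -60.   7.];[374 168] [ 29. -63.   8.];[377 168] [ 33. -67.   6.];[341 169] [  0. -25.   7.];[373 169] [ 27. -63.   8.];[378 169] [ 32. -69.   7.];[370 170] [ 23. -60.   8.];[373 170] [ 26. -63.   7.];[377 170] [ 29. -68.   7.];[350 171] [  1. -37.  14.];[372 171] [ 24. -63.   7.];[377 171] [ 28. -69.   7.];[350 172] [  0. -38.  12.];[372 172] [ 21. -64.   9.];[371 173] [ 20. -63.   8.];[374 173] [ 22. -67.   8.];[355 174] [  1. -45.  13.];[373 174] [ 20. -66.   7.];[353 176] [  1. -44.   7.];[374 176] [ 17. -69.   9.];[360 178] [  0. -54.  13.];[361 179] [  1. -56.  10.];[364 181] [  0. -61.  12.];[365 183] [  1. -63.   8.];
```

View pics/top7z.png

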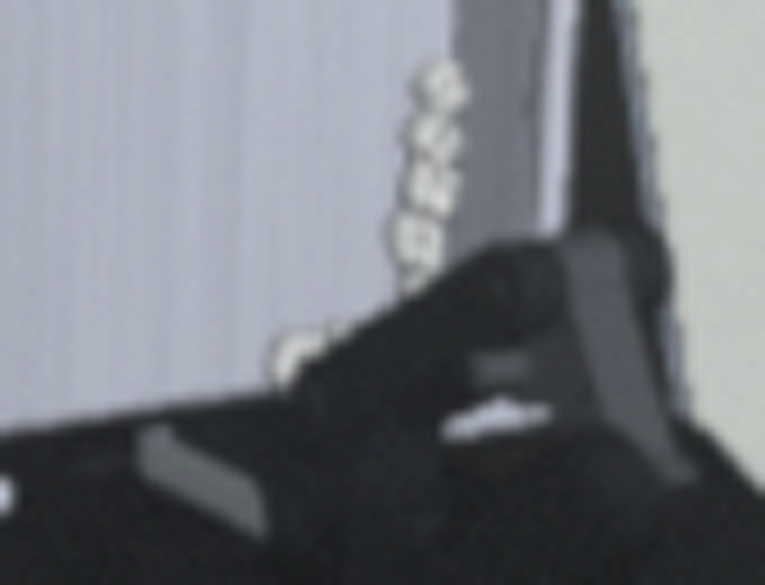

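The top-view zoom shows all three bridges. Two lie end to end along the right wall, at tray x 17–55 mm from the grip line. The third lies along the grip wall with its end at y ≈ -38. All the origins are about 45 mm or less from corner_right. I'll dwell once more, check, and hand in.

```bash
python3 -m jog '[{"tx":0,"ty":0,"tz":0,"ax":0,"ay":0,"az":0,"hand":0},{"tx":0,"ty":0,"tz":0,"ax":0,"ay":0,"az":0,"hand":0},{"tx":0,"ty":0,"tz":0,"ax":0,"ay":0,"az":0,"hand":0},{"tx":0,"ty":0,"tz":0,"ax":0,"ay":0,"az":0,"hand":0},{"tx":0,"ty":0,"tz":0,"ax":0,"ay":0,"az":0,"hand":0}]'; python3 - <<'E'
from h import *
from bench import *
s=sense(); print(s["time"],s["tool_pos"],s["qd"],s["finger_gap"])
a=pickle.load(open("scene0.pkl","rb"))["pixels"].astype(int)
sn=snapshot("scene"); b=sn["pixels"].astype(int)
p=pickle.load(open("scene7.pkl","rb"))["pixels"].astype(int)
for n,(x0,x1,y0,y1) in dict(cup=(430,482,306,352),tin=(215,262,260,297),traynow=(365,390,150,185)).items():
    q=p if n=="traynow" else a
    print(n,abs(b-q)[y0:y1,x0:x1].mean())
W=cloud(sn); m=(abs(W[...,0]-667)<45)&(abs(W[...,1]+77)<45)&(W[...,2]>102)&(W[...,2]<118)
print("wing",cv2.minAreaRect(W[m][:,:2].astype(np.float32)))
E
```

```text
time: 12.07
tool_pos: [445.1, -151.3, 391.3]
tcp_rot: [150.9, -25.9, 102.6]
ft_force: [-1.0, -0.7, -2.9]
finger_gap: 10.7
12.0667 [ 445.05017105 -151.30841506  391.34585154] [ 0.00565054 -0.09207177 -0.02422991 -0.07974572 -0.00957517 -0.15830715] 10.729775347228284
cup 11.398272017837236
tin 15.14433582518689
traynow 1.976
wing ((664.9552001953125, -77.98296356201172), (14.655496597290039, 55.64814376831055), 4.906115531921387)
```

```bash
python3 -c "
from bench import *
print(hand_in())"
```

```text
the job is handed in; nothing more can be done
None
```

The job is handed in at about 12 s of robot time. The clamp is open, and the tray is held up and tilted with all three bridges in the corner nearest the cup (corner_right). The interface gave no verdict.

**What I did:** I turned the clamp wing about 78° anticlockwise and took the tray by its grip at 80 N. I lifted it about 150 mm straight up, then tilted it towards corner_right, because the cup stands on the right.

**Last checks:**
- **Tilt and height:** the tool, and so the tray, is tilted 38°. From the arm pose, corner_right is at 198 mm and corner_left at 261 mm above the bench.
- **Stillness:** the joint speeds were near zero, the grip gap steady at 10.7 mm, and two pictures about half a second apart showed no movement of the bridges.
- **Bridges:** two lie end to end along the right wall and one along the grip wall. I estimate all three origins at about 45 mm or less from the corner. The gripper hides the lower right-wall bridge and the grip-wall bridge in part, so their places are partly inferred.
- **Clamp:** the wing measures about 85–90° open.
- **Cup and tin:** they look unmoved in both views. A pixel comparison with the starting picture did show differences there; I put those down to the arm's shadow and did not measure their positions again.
- **Tray height in the grip:** depth put the tray floor about 2 mm lower than my grip model, which is within the calibration error.

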